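Make up two board-repair kits from the stock tray

TASK

Make up the two board-repair kits from the parts in the black stock tray: the blue kit tray gets the blue capacitor, the copper-wound choke and the black heatsink, and the yellow kit tray gets the black capacitor and the clear-covered relay. Stand each part upright on the floor of one of the three small empty compartments next to the board, one part to a compartment; set the parts down, do not drop them. Leave the rest of the stock standing where it is.

Things in the scene. Friction and masses are not known exactly. Their poses are not given: they have to be found in the camera images.
- cap_blue: Electrolytic capacitor with a blue sleeve and a silver top: upright cylinder, diameter 35 mm, 50 mm tall, about 65 g. Origin: centre of underside. Starts upright on the stock tray's 4 mm thick floor. That is a shallow black tray, pink foam floor, amid the bench: 326 x 216 mm, walls 3 mm thick, tops 12 mm above bench, 4 x 2 cells (80 mm apart away from the robot, 108 mm sideways), one part in each, in any order.
- cap_black: Electrolytic capacitor with a black sleeve and a silver top: upright cylinder, diameter 30 mm, 45 mm tall, about 45 g. Origin: centre of underside. Starts upright on the stock tray's 4 mm thick floor.
- choke: Choke: an upright ring wound with copper wire (45 mm across along its x, 24 mm thick along its y) on a black foot 44 x 24 mm; 47 mm tall in all, about 85 g. Grip it across its thickness (y); its flat sides are gripped at 6 to 45 mm height. Origin: centre of underside. Starts upright on the stock tray's 4 mm thick floor.
- heatsink: Black finned aluminium heatsink: 46 mm along its x, 36 mm along its y, 44 mm tall, fins upright, about 70 g; it behaves as a solid block. Origin: centre of underside. Starts upright on the stock tray's 4 mm thick floor.
- relay: Plug-in relay: clear square cover 36 x 36 mm with a copper coil inside, from 8 mm to 52 mm height, over a round black plug base of diameter 33 mm; about 85 g. Origin: centre of underside. Starts upright on the stock tray's 4 mm thick floor.
- transformer: Small transformer: grey steel core 46 mm (x) by 22 mm (y) with a cream winding 30 x 38 mm, 42 mm tall, about 200 g. Belongs to neither kit. Origin: centre of underside. Starts upright on the stock tray's 4 mm thick floor.
- film_cap: Film capacitor: plain yellow box 42 mm (x) by 22 mm (y), 42 mm tall, about 50 g. Belongs to neither kit. Origin: centre of underside. Starts upright on the stock tray's 4 mm thick floor.
- solder_reel: Reel of solder wire: green flanges of diameter 46 mm, silver wire between, 44 mm tall, standing on a flange, about 150 g. Belongs to neither kit. Origin: centre of underside. Starts upright on the stock tray's 4 mm thick floor.
- tray_blue: Blue kit tray, left or right of the stock: 159 (x) x 228 (y) mm, fixed; origin at its centre at bench height. Floor 4 mm thick, walls 3 mm thick, tops 12 mm above bench. Side -x (towards robot): 3 empty pink-floored compartments 66 (x) x 72 (y) mm, centres x -43.5, y -75, 0, 75 mm. Side +x: one long compartment with a green circuit board, up to 15 mm high.
- tray_yellow: Yellow kit tray, left or right of the stock: 159 (x) x 228 (y) mm, fixed; origin at its centre at bench height. Floor 4 mm thick, walls 3 mm thick, tops 12 mm above bench. Side -x (towards robot): 3 empty pink-floored compartments 66 (x) x 72 (y) mm, centres x -43.5, y -75, 0, 75 mm. Side +x: one long compartment with a dark red circuit board, up to 15 mm high.
Not all that is in view belongs to the job. There is more than one size of the choke; the job needs the largest.

How it is judged:
By the outcome, as a careful person would: the job done as asked, in the order asked, and still so for the second after the job is handed in, with the robot touching nothing.
It also fails if it takes over 134 s, if anything falls off the work surface, if the arm or the gripper's body presses on something with over 40 N, if the wrist force passes 120 N, or if a joint passes its speed limit or range.

ROBOT

A 6-joint arm with a two-finger parallel gripper is mounted at the origin on the work surface. World frame = base frame: x ahead of the robot, y to its left, z up, the work surface at z = 0. Lengths are in m, angles in degrees, forces in N, time in s.
With the tool pointing down it reaches from about 0.375 to 0.9 m from the base axis. Payload 3.1 kg.
Tool frame: the origin (TCP) lies at the centre of the arm's flange, where the gripper is bolted on; the fingertips stand 173 mm ahead of it and the grasp point (between the pads) lies 155 mm ahead of it; z points along the fingers, y is the line along which they close (so a half turn about z gives the same grasp; the last joint's range is limited). The gripper opens to 85 mm and grips with 20 to 120 N. Pads are 22 mm wide; open, the fingers measure 114 mm over their backs; the gripper's body (76 mm by 85 mm) begins 54 mm behind the grasp point. The pads swing forward as they close: fully open they stand 13 mm farther back than shut.
Start: joints at [-86.03, 30.224, 82.088, -0, 67.689, -10.227], TCP at [0.153, -0.606, 0.405] pointing down, gripper open.
Joint ranges: [-176.69, 176.69], [-43.24, 126.21], [12.49, 139.97], [-82, 262], [0, 151.66], [-163.58, 163.58]. Speed limits (degrees/s): [159.86, 159.86, 180, 180, 180, 180].

INTERFACE

Orientations are given as a 3x3 rotation matrix whose columns are the frame's x, y, z axes.
In Python, from plant import env gives the robot as it stands.
- The arm moves only by the tool move_arm, never from a script. Its argument "increments" is a list of rows, each an object with "jaw": the opening, from 0 (shut) to 1 (fully open); "xyz": the shift along the tool's x, y, z in mm, a list of three; "rotation": the turn, a rotation vector about the tool's x, y, z in degrees, a list of three. In form: [{"jaw": jaw, "xyz": [x, y, z], "rotation": [ax, ay, az]}, ...]. A call has 1 to 5 rows; each row shifts and turns the commanded pose from where the row before left it, along the tool's axes as they then stand; what a row does not reach is not made up. A row lasts 1/12 s, in which the tool goes at most 41.7 mm and 7.16 degrees, less where a joint would pass 70% of its speed; a pose out of reach is approached as far as the arm can. A call with a gripper value outside its range is refused whole. The fingers move at their own pace and stop on an object; "force" is the grip in N (left out, the last holds). Time passes only in rows, so rows that do not move let the fingers close. It gives the time, the measured TCP pose, the force, the opening and the grip force at its end, in the units of the state.
- env.observe(): the state, without advancing time (a new reading comes with each control period).
- env.get_image(name): name is "scene" or "top" or "wrist"; returns the picture (384x512x3 uint8, red, green, blue); there is no depth.
- env.camera_info(name): a dict with "mtx" (3x3 intrinsics, pixels), "rvec" (rotation vector, rad) and "tvec" (3), from world to camera coordinates, as OpenCV has them; the wrist camera has in their place "hand_eye" (4x4, takes a point from camera to tool coordinates, whose origin is the TCP and whose axes are the flange's). Camera axes: x right, y down, z forward; pixel columns grow to the right and rows downward; lengths in m; the calibration is good to about 2 mm. A picture is of the moment at which its call begins: read the wrist's pose just before it. camera_info takes no time and is no camera call.
- env.sign_off(): hands the job in; it is judged then, once.
Trained networks look in the newest picture that a camera, given by its name, has taken for a name from the list of things; names that differ only in an ending like _2 or _b are one class to them, and where a whole thing is asked for, a point or a joint stands for the part that bears it (a point fixed in the world has none). Each returns a list of dicts, best first, with "p" (0 to 1); they miss things now and then, are a little off and sometimes report something else, mostly with a low value. They report only what shows in the picture. A call takes as long as a camera call. They do not tell look-alikes from the thing itself.
- env.look_for(camera, thing): "at" ([x, y, z] in m, in the coordinates of the camera as it stood for that picture, good to about 4 mm: the middle of the surface that is visible of it).
- env.mark_of(camera, thing): "at" ([x, y, z] in m, in the coordinates of the camera as it stood for that picture, good to about 4 mm: a listed point, or the origin of a listed thing).
The state is a dict: "t": time; "joint_positions": joint angles; "joint_vel": joint speeds; "joint_efforts": joint torques, N m; "tcp_pos": TCP position; "tcp_rot": TCP orientation; "contact_force": force on the tool from outside, world axes, zero at the start; "ft_torque": the same for the moment, N m; "gripper_width": finger opening in m; "grip_force": force on a finger pad.
Only numpy, scipy, OpenCV 4.12 (cv2) and the standard library are available. Lean on these libraries where they do the work, as an engineer would, in place of code of your own. Each camera call takes 0.05 s, during which the arm holds its last target. There are 200 camera calls.

## Working session

There is one attempt and no reset: what is moved stays moved. The work goes in short steps, Python scripts to look and compute and a tool call to move; the robot and the scene stay as the last step left them, time stands still between calls to the robot, and variables do not carry over. Pictures are saved under pics/ and viewed, at most 14 in all, crops included, and the job is handed in when it is done.

Besides the shell and the picture viewer there is one more tool, called after ">>>" by a JSON object that holds its "method" and its "body". move_arm: Moves the arm, as the interface text tells. Its arguments: {"type":"object","properties":{"increments":{"type":"array","items":{"type":"object","properties":{"jaw":{"type":"number"},"xyz":{"type":"array","items":{"type":"number"}},"rotation":{"type":"array","items":{"type":"number"}}}}},"force":{"type":"number"}},"required":["increments"]}

```bash
ls; mkdir -p pics; python3 - <<'E'
from plant import env
import cv2
s=env.observe();print(s['t'],s['tcp_pos'],s['tcp_rot'],s['gripper_width'])
for n in('top','scene'):
    cv2.imwrite(f'pics/{n}0.png',cv2.resize(env.get_image(n)[:,:,::-1],(800,600),interpolation=cv2.INTER_CUBIC))
    print(env.camera_info(n))
print(env.camera_info('wrist'))
E
```

```text
pics
0.0 [ 0.15329509 -0.60554967  0.40373629] [[ 9.69446910e-01  2.45301182e-01 -1.39182299e-04]
 [ 2.45300900e-01 -9.69444562e-01  2.17010278e-03]
 [ 3.97399255e-04 -2.13794098e-03 -9.99997636e-01]] 0.08549312700249961
{'mtx': array([[445.44522123,   0.        , 257.40614812],
       [  0.        , 445.44522123, 192.51642955],
       [  0.        ,   0.        ,   1.        ]]), 'rvec': array([ 2.1643769 , -2.13060762,  0.17672022]), 'tvec': array([-0.02556031,  0.61574624,  0.84319617])}
{'mtx': array([[470.45607985,   0.        , 262.43351126],
       [  0.        , 470.45607985, 189.23816081],
       [  0.        ,   0.        ,   1.        ]]), 'rvec': array([ 0.72493133,  2.45690293, -1.3465382 ]), 'tvec': array([ 0.489247  , -0.14468057,  1.30256839])}
{'mtx': array([[273.10306402,   0.        , 255.97711867],
       [  0.        , 273.10306402, 191.22305223],
       [  0.        ,   0.        ,   1.        ]]), 'hand_eye': array([[-2.90140446e-04, -9.51017696e-01, -3.09136310e-01,
         7.95135554e-02],
       [ 9.99999889e-01, -1.61116164e-04, -4.42898767e-04,
        -1.21055184e-04],
       [ 3.71397708e-04, -3.09136404e-01,  9.51017637e-01,
         3.11271555e-02],
       [ 0.00000000e+00,  0.00000000e+00,  0.00000000e+00,
         1.00000000e+00]])}
```

View pics/top0.png

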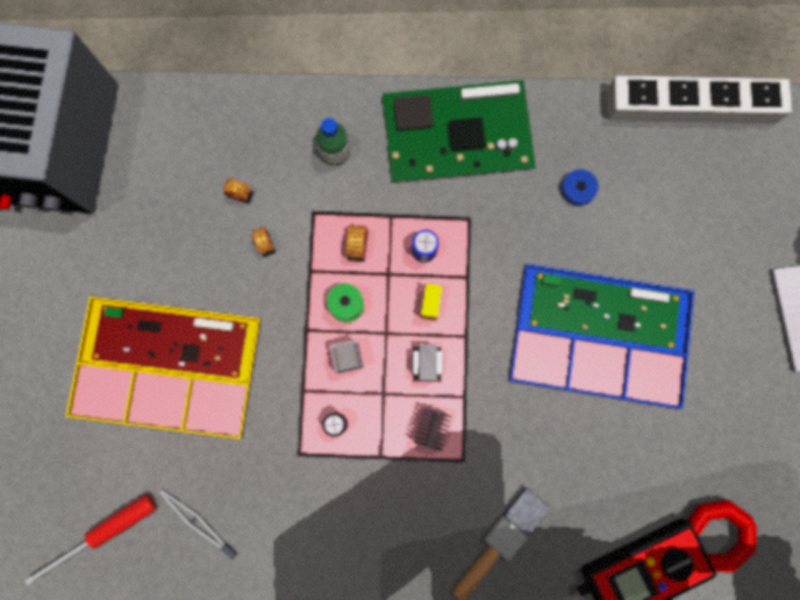

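View pics/scene0.png

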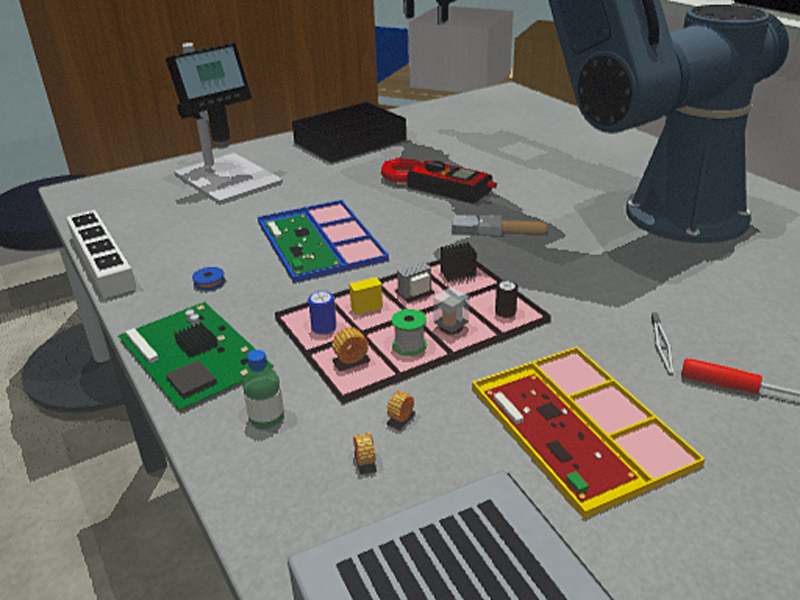

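Top view: the choke candidates are at (356,242) in the stock tray, and at (238,190) and (262,240) loose on the bench. The tray one looks the largest. Next is a confirming crop, with network marks as well.

```bash
cat > h.py <<'E'
import numpy as np,cv2
from plant import env
def cam(n):
    c=env.camera_info(n);R=cv2.Rodrigues(np.array(c['rvec']))[0];return c['mtx'],R,np.array(c['tvec'])
def toworld(n,p):
    K,R,t=cam(n);return R.T@(np.array(p)-t)
def onplane(n,uv,z):
    K,R,t=cam(n);d=R.T@np.linalg.inv(K)@np.array([uv[0],uv[1],1]);o=-R.T@t
    return o+d*(z-o[2])/d[2]
def proj(n,P):
    K,R,t=cam(n);q=K@(R@np.array(P)+t);return q[:2]/q[2]
E
python3 - <<'E'
from h import *
im=env.get_image('top')
c=im[120:300,120:310,::-1];cv2.imwrite('pics/crop1.png',cv2.resize(c,None,fx=3.3,fy=3.3,interpolation=cv2.INTER_CUBIC))
for n in ['cap_blue','cap_black','choke','heatsink','relay','transformer','film_cap','solder_reel','tray_blue','tray_yellow']:
    print(n,[(round(d['p'],2),toworld('top',d['at']).round(4).tolist()) for d in env.mark_of('top',n)[:3]])
hsv=cv2.cvtColor(im,cv2.COLOR_RGB2HSV)
def rect(m,z,lab):
    m=cv2.morphologyEx(m,cv2.MORPH_CLOSE,np.ones((3,3)))
    for c in cv2.findContours(m,0,1)[0]:
        if cv2.contourArea(c)>80:
            P=np.array([onplane('top',q,z)[:2] for q in c[:,0].astype(float)],np.float32)
            r=cv2.minAreaRect(P*1000);print(lab,np.round(r[0],1),np.round(r[1],1),round(r[2],1))
rect(cv2.inRange(hsv,(112,150,60),(128,255,255)),.012,'blue')
rect(cv2.inRange(hsv,(22,160,100),(32,255,255)),.012,'yel')
rect(cv2.inRange(hsv,(8,120,80),(20,255,255)),.045,'copper')
E
```

```text
cap_blue [(0.8, [0.6906, -0.0395, 0.003])]
cap_black [(0.74, [0.4586, 0.0689, 0.0027]), (0.25, [0.6168, 0.0596, 0.0098])]
choke [(0.68, [0.6964, 0.0462, 0.0064]), (0.54, [0.6998, 0.1733, -0.0019]), (0.45, [0.7719, 0.2144, -0.0026])]
heatsink [(0.85, [0.4551, -0.0543, 0.005])]
relay [(0.62, [0.5443, 0.0551, 0.0087])]
transformer [(0.83, [0.5394, -0.0538, 0.0069])]
film_cap [(0.49, [0.623, -0.0518, 0.001])]
solder_reel [(0.76, [0.6163, 0.0562, 0.0064]), (0.16, [0.4554, -0.0523, 0.0005])]
tray_blue [(0.83, [0.5782, -0.2854, 0.0055])]
tray_yellow [(0.89, [0.5288, 0.2999, 0.0019]), (0.42, [0.4581, 0.0694, 0.006])]
blue [ 592.  -283.5] [227.7 134.3] 81.3
blue [ 784.5 -256.3] [44.7 47.2] 63.3
yel [530. 294.] [228.3 158.5] 83.5
yel [622.9 -54. ] [22.7 43.9] 82.0
copper [ 283.7 -109.3] [16.5 71.3] 49.7
copper [480.1 310.3] [97.5 48.1] 32.3
copper [560.5 278.4] [187.7  71.4] 83.9
copper [692.7 167.3] [32.6 19.4] 23.7
copper [694.1  46.7] [25.2 42.5] 83.7
copper [760.8 203.4] [33.5 22.1] 68.8
```

View pics/crop1.png

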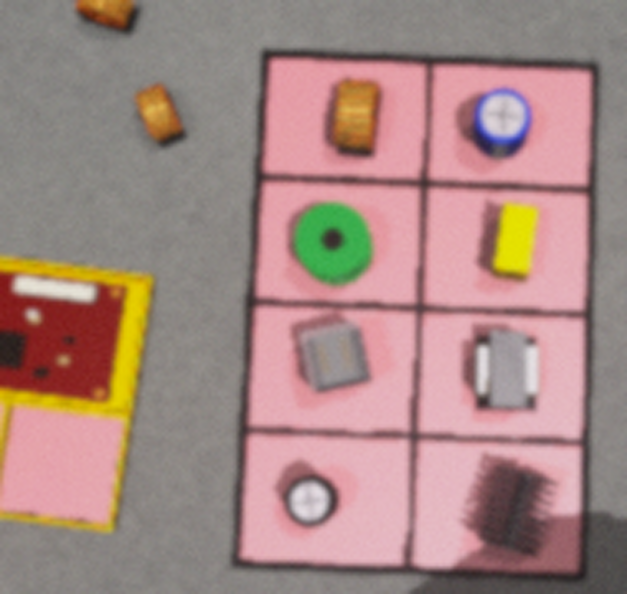

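The tray choke measures about 43x25 mm against 33 mm for the loose ones, so it is the one to use (crop at (355,115)). Next I refine the tray and part poses, then move.

```bash
python3 - <<'E'
from h import *
im=env.get_image('top');hsv=cv2.cvtColor(im,cv2.COLOR_RGB2HSV)
m=cv2.inRange(hsv,(0,40,60),(8,150,255))|cv2.inRange(hsv,(165,40,60),(180,150,255))
n,l,s,c=cv2.connectedComponentsWithStats(m,connectivity=4)
for i in range(1,n):
    if s[i,4]>500:
        k=cv2.findContours((l==i).astype(np.uint8),0,1)[0][0][:,0].astype(float)
        P=np.array([onplane('top',q,.004)[:2] for q in k],np.float32)*1000
        r=cv2.minAreaRect(P);print(np.round(r[0],1),np.round(r[1],1),round(r[2],1))
def cr(x,y,z):return onplane('top',(120+(x+.5)/3.3-.5,120+(y+.5)/3.3-.5),z).round(4)[:2]
print('capblue',cr(503,115,.054),'black',cr(310,500,.049))
print('relay corners',[cr(*q,.056).tolist() for q in[(302,335),(352,318),(370,378),(322,391)]])
print('heatsink corners',[cr(*q,.048).tolist() for q in[(484,456),(556,482),(538,556),(463,522)]])
print('choke',[cr(*q,.047).tolist() for q in[(338,80),(380,82),(372,152),(333,150)]])
E
```

```text
[579.1   5.2] [215.9 325.8] 88.6
[ 549.1 -203.2] [67.4 61.7] 81.7
[ 538.  -278.4] [66.3 61.7] 81.6
[ 526.9 -353.2] [66.4 62. ] 81.6
[495.2 376.1] [65.9 62.3] 83.5
[486.7 301.3] [66.8 62.2] 83.5
[478.3 225.9] [67.9 62.3] 83.5
capblue [ 0.6928 -0.0442] black [0.4601 0.0668]
relay corners [[0.5565, 0.0739], [0.5671, 0.0445], [0.5317, 0.033], [0.5236, 0.0611]]
heatsink corners [[0.4872, -0.0352], [0.4726, -0.0779], [0.4296, -0.0675], [0.4486, -0.0233]]
choke [[0.7148, 0.0573], [0.714, 0.0315], [0.6699, 0.0354], [0.6708, 0.0592]]
```

>>> {"method": "move_arm", "body": {"increments": [{"jaw":1,"xyz":[15,-38,0],"rotation":[0,0,7]},{"jaw":1,"xyz":[15,-38,0],"rotation":[0,0,0]},{"jaw":1,"xyz":[20,-36,0],"rotation":[0,0,0]},{"jaw":1,"xyz":[20,-36,0],"rotation":[0,0,0]},{"jaw":1,"xyz":[20,-36,0],"rotation":[0,0,0]}]}}

```text
t: 1.12
tcp_pos: [0.2148, -0.4093, 0.4048]
tcp_rot: [[0.992, 0.124, 0.0], [0.124, -0.992, -0.0], [0.0, 0.0, -1.0]]
contact_force: [1.4, -0.4, 0.2]
gripper_width: 0.0855
grip_force: 0.0
```

>>> {"method": "move_arm", "body": {"increments": [{"jaw":1,"xyz":[31,-25.5,0],"rotation":[0,0,0]},{"jaw":1,"xyz":[31,-25.5,0],"rotation":[0,0,0]},{"jaw":1,"xyz":[31,-25.5,0],"rotation":[0,0,0]},{"jaw":1,"xyz":[31,-25.5,0],"rotation":[0,0,0]},{"jaw":1,"xyz":[31,-25.5,0],"rotation":[0,0,0]}]}}

```text
t: 1.53
tcp_pos: [0.3534, -0.2637, 0.4051]
tcp_rot: [[0.992, 0.125, 0.001], [0.125, -0.992, -0.001], [0.001, 0.001, -1.0]]
contact_force: [1.0, 0.1, 0.0]
gripper_width: 0.0853
grip_force: 0.0
```

>>> {"method": "move_arm", "body": {"increments": [{"jaw":1,"xyz":[31,-25.5,0],"rotation":[0,0,0]},{"jaw":1,"xyz":[31,-25.5,0],"rotation":[0,0,0]},{"jaw":1,"xyz":[31,-25.5,0],"rotation":[0,0,0]},{"jaw":1,"xyz":[31,-25.5,0],"rotation":[0,0,0]},{"jaw":1,"xyz":[31,-25.5,0],"rotation":[0,0,0]}]}}

```text
t: 1.95
tcp_pos: [0.4914, -0.1175, 0.4051]
tcp_rot: [[0.992, 0.126, 0.001], [0.126, -0.992, -0.0], [0.001, 0.001, -1.0]]
contact_force: [0.1, -1.0, -0.3]
gripper_width: 0.0855
grip_force: 0.0
```

>>> {"method": "move_arm", "body": {"increments": [{"jaw":1,"xyz":[31,-25.5,0],"rotation":[0,0,0]},{"jaw":1,"xyz":[31,-25.5,0],"rotation":[0,0,0]},{"jaw":1,"xyz":[31,-25.5,0],"rotation":[0,0,0]},{"jaw":1,"xyz":[31,-25.5,0],"rotation":[0,0,7.1]},{"jaw":1,"xyz":[0,0,0],"rotation":[0,0,0]}]}}

```text
t: 2.37
tcp_pos: [0.6043, 0.0021, 0.405]
tcp_rot: [[1.0, 0.003, 0.006], [0.003, -1.0, 0.002], [0.006, -0.002, -1.0]]
contact_force: [0.3, -0.5, 1.5]
gripper_width: 0.0856
grip_force: 0.0
```

```bash
cat >> h.py <<'E'
def wcam():
    s=env.observe();T=np.eye(4);T[:3,:3]=s['tcp_rot'];T[:3,3]=s['tcp_pos']
    c=env.camera_info('wrist');return c['mtx'],T@c['hand_eye']
def wplane(KT,uv,z):
    K,T=KT;d=T[:3,:3]@np.linalg.inv(K)@np.array([uv[0],uv[1],1]);o=T[:3,3];return o+d*(z-o[2])/d[2]
def rectify(name,xr,yr,z,s=2.0):
    "wrist picture warped to plane z: rows x down from xr[1], cols y from yr[1] leftmost; s px/mm"
    KT=wcam();im=env.get_image('wrist');K,T=KT
    W,H=int((yr[1]-yr[0])*1000*s),int((xr[1]-xr[0])*1000*s)
    u,v=np.meshgrid(np.arange(W),np.arange(H));P=np.stack([xr[1]-v/1000/s,yr[1]-u/1000/s,np.full(u.shape,z)],-1)
    q=(P-T[:3,3])@T[:3,:3]@K.T;mp=(q[...,:2]/q[...,2:]).astype(np.float32)
    cv2.imwrite(name,cv2.remap(im,mp,None,cv2.INTER_CUBIC)[:,:,::-1])
    return KT
E
python3 - <<'E'
from h import *
rectify('pics/w1.png',(.42,.74),(-.13,.13),.049,1.85)
s=env.observe();print(s['t'],s['tcp_pos'],s['joint_positions'])
T=wcam()[1]
for n in ['cap_blue','cap_black','choke','heatsink','relay']:
    print(n,[(round(d['p'],2),(T@np.r_[d['at'],1])[:3].round(4).tolist()) for d in env.mark_of('wrist',n)[:2]])
E
```

```text
2.4167 [6.02299601e-01 1.47833630e-04 4.04627620e-01] [-1.06118143e+01  2.84443590e+01  8.55069154e+01  3.11479475e-02
  6.59311804e+01  7.89805096e+01]
cap_blue [(0.73, [0.6883, -0.0436, 0.0018]), (0.71, [0.5246, 0.293, -0.0016])]
cap_black [(0.76, [0.4551, 0.0581, 0.0022])]
choke [(0.9, [0.764, 0.2084, 0.0014]), (0.87, [0.6916, 0.0479, 0.002])]
heatsink [(0.91, [0.4542, -0.0561, 0.0073])]
relay [(0.9, [0.5446, 0.0503, 0.0044])]
```

View pics/w1.png

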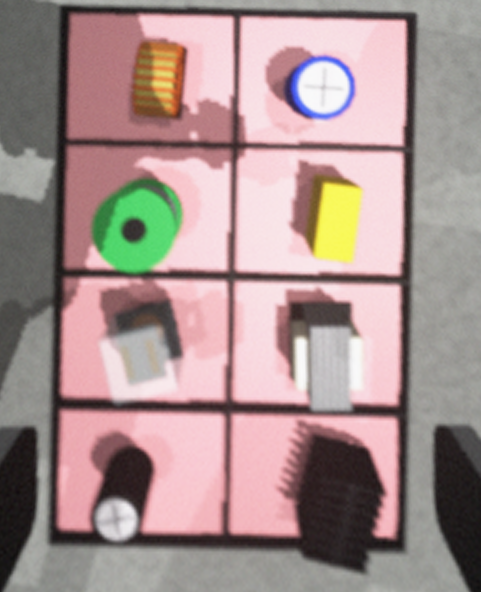

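Rectified view at part-top height: blue cap top at (323,87), choke (162,78), relay (139,365), black cap top (117,519), heatsink top about (348,521). These agree with the top camera. I start with the blue capacitor.

>>> {"method": "move_arm", "body": {"increments": [{"jaw":1,"xyz":[30,14.5,25],"rotation":[0,0,0]},{"jaw":1,"xyz":[30,15,25],"rotation":[0,0,0]},{"jaw":1,"xyz":[30,15,25],"rotation":[0,0,0]},{"jaw":1,"xyz":[0,0,35],"rotation":[0,0,0]},{"jaw":1,"xyz":[0,0,0],"rotation":[0,0,0]}]}}

```text
t: 3.08
tcp_pos: [0.6883, -0.0492, 0.2875]
tcp_rot: [[1.0, -0.001, -0.013], [-0.001, -1.0, 0.003], [-0.013, -0.003, -1.0]]
contact_force: [-2.3, 1.1, -1.8]
gripper_width: 0.0852
grip_force: 0.0
```

```bash
python3 - <<'E'
from h import *
s=env.observe();print(s['t'],s['tcp_pos'].round(4) if hasattr(s['tcp_pos'],'round') else s['tcp_pos'],np.round(s['tcp_rot'],4).tolist())
rectify('pics/w2.png',(.60,.76),(-.13,.09),.051,3)
E
```

```text
3.0833 [ 0.6883 -0.0492  0.2875] [[0.9999, -0.0013, -0.0126], [-0.0013, -1.0, 0.0028], [-0.0126, -0.0027, -0.9999]]
```

View pics/w2.png

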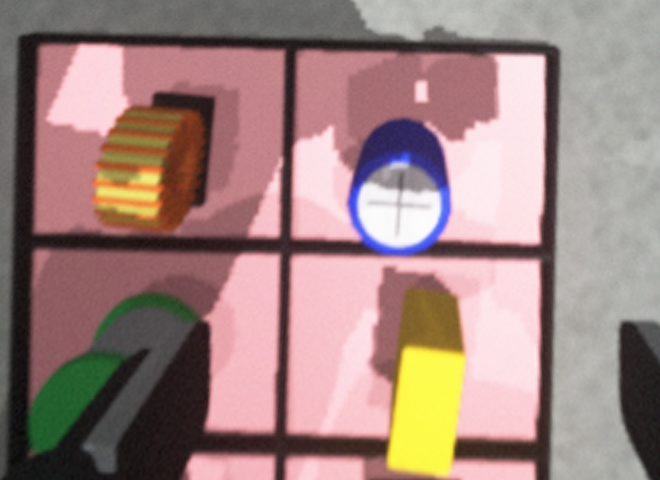

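The cap top is at (399,205), which puts it at (0.6925, -0.0435) and matches. I let the arm settle one row, then descend.

>>> {"method": "move_arm", "body": {"increments": [{"jaw":1,"xyz":[0,0,0],"rotation":[0,0,0]},{"jaw":1,"xyz":[0,0,0],"rotation":[0,0,0]}]}}

```text
t: 3.3
tcp_pos: [0.6902, -0.0472, 0.2972]
tcp_rot: [[1.0, 0.002, 0.003], [0.002, -1.0, -0.001], [0.003, 0.001, -1.0]]
contact_force: [0.7, 0.0, 0.9]
gripper_width: 0.0854
grip_force: 0.0
```

>>> {"method": "move_arm", "body": {"increments": [{"jaw":1,"xyz":[2,-3.5,30],"rotation":[0,0,0]},{"jaw":1,"xyz":[0,0,30],"rotation":[0,0,0]},{"jaw":1,"xyz":[0,0,28],"rotation":[0,0,0]},{"jaw":1,"xyz":[0,0,18],"rotation":[0,0,0]},{"jaw":1,"xyz":[0,0,0],"rotation":[0,0,0]}]}}

```text
t: 3.72
tcp_pos: [0.6909, -0.0428, 0.1873]
tcp_rot: [[1.0, 0.002, -0.004], [0.003, -1.0, 0.001], [-0.004, -0.001, -1.0]]
contact_force: [-0.3, 0.7, 0.0]
gripper_width: 0.0856
grip_force: 0.0
```

>>> {"method": "move_arm", "body": {"force": 30, "increments": [{"jaw":0.2,"xyz":[0,0,0],"rotation":[0,0,0]},{"jaw":0.2,"xyz":[0,0,0],"rotation":[0,0,0]},{"jaw":0.2,"xyz":[0,0,0],"rotation":[0,0,0]},{"jaw":0.2,"xyz":[0,0,0],"rotation":[0,0,0]},{"jaw":0.2,"xyz":[0,0,0],"rotation":[0,0,0]}]}}

```text
t: 4.13
tcp_pos: [0.6931, -0.0435, 0.1914]
tcp_rot: [[1.0, 0.002, 0.004], [0.002, -1.0, -0.001], [0.004, 0.001, -1.0]]
contact_force: [-0.8, -0.9, 6.0]
gripper_width: 0.0343
grip_force: 30.0
```

>>> {"method": "move_arm", "body": {"increments": [{"jaw":0.2,"xyz":[0,0,-10],"rotation":[0,0,0]},{"jaw":0.2,"xyz":[0,0,-20],"rotation":[0,0,0]},{"jaw":0.2,"xyz":[0,0,-25],"rotation":[0,0,0]},{"jaw":0.2,"xyz":[0,0,-25],"rotation":[0,0,0]},{"jaw":0.2,"xyz":[-6,10,-5],"rotation":[0,0,0]}]}}

```text
t: 4.55
tcp_pos: [0.6883, -0.0522, 0.2793]
tcp_rot: [[1.0, 0.004, 0.01], [0.004, -1.0, -0.001], [0.01, 0.001, -1.0]]
contact_force: [1.6, -0.1, 0.4]
gripper_width: 0.0344
grip_force: 30.0
```

>>> {"method": "move_arm", "body": {"increments": [{"jaw":0.2,"xyz":[-15,28,0],"rotation":[0,0,0]},{"jaw":0.2,"xyz":[-15,28,0],"rotation":[0,0,0]},{"jaw":0.2,"xyz":[-15,28,0],"rotation":[0,0,0]},{"jaw":0.2,"xyz":[-15,28,0],"rotation":[0,0,0]},{"jaw":0.2,"xyz":[-15,28,0],"rotation":[0,0,0]}]}}

```text
t: 4.97
tcp_pos: [0.61, -0.1948, 0.2737]
tcp_rot: [[1.0, 0.002, -0.001], [0.002, -1.0, 0.0], [-0.001, -0.0, -1.0]]
contact_force: [-1.0, -1.2, 0.0]
gripper_width: 0.0344
grip_force: 30.0
```

>>> {"method": "move_arm", "body": {"increments": [{"jaw":0.2,"xyz":[-15,28,0],"rotation":[0,0,0]},{"jaw":0.2,"xyz":[-15,28,0],"rotation":[0,0,0]},{"jaw":0.2,"xyz":[-15,28,0],"rotation":[0,0,0]},{"jaw":0.2,"xyz":[-15,28,0],"rotation":[0,0,0]},{"jaw":0.2,"xyz":[-15,28,0],"rotation":[0,0,0]}]}}

```text
t: 5.38
tcp_pos: [0.5352, -0.3351, 0.2736]
tcp_rot: [[1.0, 0.002, -0.001], [0.002, -1.0, 0.001], [-0.001, -0.001, -1.0]]
contact_force: [0.1, 1.2, -1.2]
gripper_width: 0.0345
grip_force: 30.0
```

>>> {"method": "move_arm", "body": {"increments": [{"jaw":0.2,"xyz":[-10,20,0],"rotation":[0,0,0]},{"jaw":0.2,"xyz":[0,0,0],"rotation":[0,0,0]},{"jaw":0.2,"xyz":[0,0,0],"rotation":[0,0,0]}]}}

```text
t: 5.63
tcp_pos: [0.5255, -0.3551, 0.2736]
tcp_rot: [[1.0, -0.001, -0.001], [-0.001, -1.0, 0.001], [-0.001, -0.001, -1.0]]
contact_force: [-0.1, -0.0, 0.5]
gripper_width: 0.0342
grip_force: 30.1
```

```bash
python3 - <<'E'
from h import *
print(env.observe()['tcp_pos'])
rectify('pics/w3.png',(.46,.66),(-.44,-.16),.008,2.8)
E
```

```text
[ 0.52551187 -0.35512721  0.27359225]
```

View pics/w3.png

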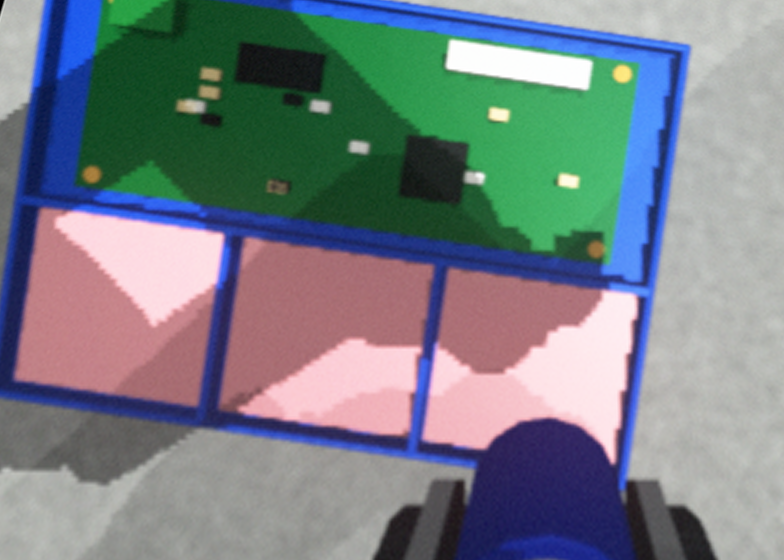

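>>> {"method": "move_arm", "body": {"increments": [{"jaw":0.2,"xyz":[2,-3.5,25],"rotation":[0,0,0]},{"jaw":0.2,"xyz":[0,0,25],"rotation":[0,0,0]},{"jaw":0.2,"xyz":[0,0,20],"rotation":[0,0,0]},{"jaw":0.2,"xyz":[0,0,10],"rotation":[0,0,0]},{"jaw":0.2,"xyz":[0,0,0],"rotation":[0,0,0]}]}}

```text
t: 6.1
tcp_pos: [0.5289, -0.3483, 0.1921]
tcp_rot: [[1.0, 0.004, -0.003], [0.004, -1.0, 0.003], [-0.003, -0.003, -1.0]]
contact_force: [0.6, 0.2, -1.6]
gripper_width: 0.0344
grip_force: 30.9
```

>>> {"method": "move_arm", "body": {"increments": [{"jaw":0.2,"xyz":[0,0,2],"rotation":[0,0,0]},{"jaw":0.2,"xyz":[0,0,1],"rotation":[0,0,0]},{"jaw":0.2,"xyz":[0,0,0],"rotation":[0,0,0]}]}}

```text
t: 6.35
tcp_pos: [0.5293, -0.35, 0.1915]
tcp_rot: [[1.0, 0.003, 0.001], [0.003, -1.0, -0.001], [0.001, 0.001, -1.0]]
contact_force: [0.3, 0.2, -0.3]
gripper_width: 0.0338
grip_force: 30.9
```

>>> {"method": "move_arm", "body": {"increments": [{"jaw":0.2,"xyz":[0,0,1],"rotation":[0,0,0]},{"jaw":0.2,"xyz":[0,0,0],"rotation":[0,0,0]},{"jaw":0.2,"xyz":[0,0,0],"rotation":[0,0,0]}]}}

```text
t: 6.6
tcp_pos: [0.5292, -0.3503, 0.1907]
tcp_rot: [[1.0, 0.002, 0.001], [0.002, -1.0, -0.001], [0.001, 0.001, -1.0]]
contact_force: [0.9, -0.1, 1.3]
gripper_width: 0.0341
grip_force: 30.9
```

>>> {"method": "move_arm", "body": {"increments": [{"jaw":0.2,"xyz":[0,0,1],"rotation":[0,0,0]},{"jaw":0.2,"xyz":[0,0,0],"rotation":[0,0,0]},{"jaw":0.2,"xyz":[0,0,0],"rotation":[0,0,0]}]}}

```text
t: 6.85
tcp_pos: [0.5293, -0.3503, 0.1906]
tcp_rot: [[1.0, 0.002, 0.001], [0.002, -1.0, -0.001], [0.001, 0.001, -1.0]]
contact_force: [-0.4, 1.7, 7.5]
gripper_width: 0.034
grip_force: 31.6
```

>>> {"method": "move_arm", "body": {"increments": [{"jaw":0.5,"xyz":[0,0,0],"rotation":[0,0,0]},{"jaw":0.6,"xyz":[0,0,0],"rotation":[0,0,0]},{"jaw":0.6,"xyz":[0,0,0],"rotation":[0,0,0]},{"jaw":0.6,"xyz":[0,0,-15],"rotation":[0,0,0]},{"jaw":0.6,"xyz":[0,0,-25],"rotation":[0,0,0]}]}}

```text
t: 7.27
tcp_pos: [0.5278, -0.3493, 0.2262]
tcp_rot: [[1.0, 0.002, -0.005], [0.002, -1.0, 0.005], [-0.005, -0.005, -1.0]]
contact_force: [-0.5, -0.1, -0.8]
gripper_width: 0.0511
grip_force: 0.0
```

>>> {"method": "move_arm", "body": {"increments": [{"jaw":0.8,"xyz":[0,0,-30],"rotation":[0,0,0]},{"jaw":1,"xyz":[5,-12,-30],"rotation":[0,0,0]},{"jaw":1,"xyz":[15,-36,0],"rotation":[0,0,0]},{"jaw":1,"xyz":[15,-36,0],"rotation":[0,0,0]},{"jaw":1,"xyz":[15,-36,0],"rotation":[0,0,0]}]}}

```text
t: 7.68
tcp_pos: [0.5788, -0.2295, 0.2896]
tcp_rot: [[1.0, -0.0, 0.001], [-0.0, -1.0, -0.001], [0.001, 0.001, -1.0]]
contact_force: [0.8, 0.2, 0.8]
gripper_width: 0.0855
grip_force: 0.0
```

>>> {"method": "move_arm", "body": {"increments": [{"jaw":1,"xyz":[15,-36,0],"rotation":[0,0,0]},{"jaw":1,"xyz":[15,-36,0],"rotation":[0,0,0]},{"jaw":1,"xyz":[15,-36,0],"rotation":[0,0,0]},{"jaw":1,"xyz":[15,-36,0],"rotation":[0,0,0]},{"jaw":1,"xyz":[15,-36,0],"rotation":[0,0,0]}]}}

```text
t: 8.1
tcp_pos: [0.6536, -0.0481, 0.2885]
tcp_rot: [[1.0, 0.002, -0.001], [0.002, -1.0, 0.0], [-0.001, -0.0, -1.0]]
contact_force: [0.1, -0.5, -0.3]
gripper_width: 0.0852
grip_force: 0.0
```

>>> {"method": "move_arm", "body": {"increments": [{"jaw":1,"xyz":[15,-36,0],"rotation":[0,0,0]},{"jaw":1,"xyz":[15,-36,0],"rotation":[0,0,0]},{"jaw":1,"xyz":[10,-24,0],"rotation":[0,0,6]},{"jaw":1,"xyz":[0,0,0],"rotation":[0,0,0]},{"jaw":1,"xyz":[0,0,0],"rotation":[0,0,0]}]}}

```text
t: 8.52
tcp_pos: [0.6931, 0.048, 0.2882]
tcp_rot: [[0.995, -0.099, -0.001], [-0.099, -0.995, -0.0], [-0.001, 0.0, -1.0]]
contact_force: [-0.6, -0.3, 0.0]
gripper_width: 0.0858
grip_force: 0.0
```

```bash
python3 - <<'E'
from h import *
s=env.observe();print(s['tcp_pos'],s['t'])
rectify('pics/w4.png',(.62,.76),(-.04,.12),.047,4)
T=wcam()[1];print([(round(d['p'],2),(T@np.r_[d['at'],1])[:3].round(4).tolist()) for d in env.mark_of('wrist','choke')[:2]])
c=env.get_image('top')[150:280,310:460,::-1];cv2.imwrite('pics/t4.png',cv2.resize(c,None,fx=3.5,fy=3.5,interpolation=cv2.INTER_CUBIC))
a=cv2.imread('pics/w4.png');b=cv2.imread('pics/t4.png')[:455];print(a.shape,b.shape)
E
```

```text
[0.69309682 0.04803498 0.28821217] 8.5167
[(0.93, [0.6948, 0.0457, 0.0041]), (0.75, [0.7017, 0.1714, -0.0014])]
(560, 640, 3) (455, 525, 3)
```

View pics/w4.png

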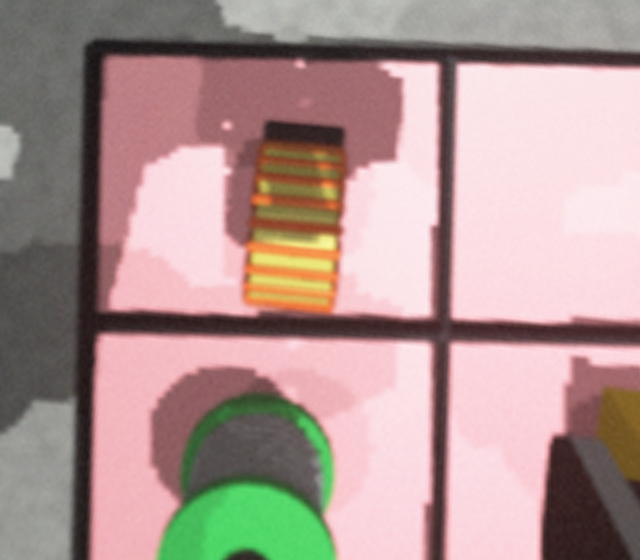

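Choke at columns 250–345, yaw about -5°, centre (0.694, 0.046). Descending to grasp.

>>> {"method": "move_arm", "body": {"increments": [{"jaw":1,"xyz":[1,2,25],"rotation":[0,0,0]},{"jaw":1,"xyz":[0,0,30],"rotation":[0,0,0]},{"jaw":1,"xyz":[0,0,28],"rotation":[0,0,0]},{"jaw":1,"xyz":[0,0,14],"rotation":[0,0,0]},{"jaw":1,"xyz":[0,0,0],"rotation":[0,0,0]}]}}

```text
t: 9.08
tcp_pos: [0.6919, 0.0426, 0.1879]
tcp_rot: [[0.994, -0.104, -0.008], [-0.104, -0.995, 0.001], [-0.008, 0.0, -1.0]]
contact_force: [-0.2, 0.2, 0.1]
gripper_width: 0.0856
grip_force: 0.0
```

>>> {"method": "move_arm", "body": {"increments": [{"jaw":0.7,"xyz":[0,0,0],"rotation":[0,0,0]},{"jaw":0.4,"xyz":[0,0,0],"rotation":[0,0,0]},{"jaw":0.1,"xyz":[0,0,0],"rotation":[0,0,0]},{"jaw":0.1,"xyz":[0,0,0],"rotation":[0,0,0]},{"jaw":0.1,"xyz":[0,0,0],"rotation":[0,0,0]}]}}

```text
t: 9.5
tcp_pos: [0.6944, 0.0442, 0.1935]
tcp_rot: [[0.995, -0.102, 0.003], [-0.102, -0.995, -0.0], [0.003, -0.0, -1.0]]
contact_force: [0.6, 0.2, 0.3]
gripper_width: 0.0257
grip_force: 0.3
```

>>> {"method": "move_arm", "body": {"increments": [{"jaw":0.1,"xyz":[0,0,0],"rotation":[0,0,0]},{"jaw":0.1,"xyz":[0,0,0],"rotation":[0,0,0]}]}}

```text
t: 9.67
tcp_pos: [0.6945, 0.0442, 0.1935]
tcp_rot: [[0.995, -0.102, 0.003], [-0.102, -0.995, -0.0], [0.003, -0.0, -1.0]]
contact_force: [-0.3, 0.3, 4.9]
gripper_width: 0.0231
grip_force: 30.2
```

>>> {"method": "move_arm", "body": {"increments": [{"jaw":0.1,"xyz":[0,0,-10],"rotation":[0,0,0]},{"jaw":0.1,"xyz":[0,0,-20],"rotation":[0,0,0]},{"jaw":0.1,"xyz":[0,0,-25],"rotation":[0,0,0]},{"jaw":0.1,"xyz":[0,0,-25],"rotation":[0,0,0]},{"jaw":0.1,"xyz":[0,0,-5],"rotation":[0,0,0]}]}}

```text
t: 10.08
tcp_pos: [0.6952, 0.0441, 0.2817]
tcp_rot: [[0.995, -0.102, 0.008], [-0.102, -0.995, -0.001], [0.008, -0.0, -1.0]]
contact_force: [0.5, 0.3, 0.3]
gripper_width: 0.0235
grip_force: 29.5
```

>>> {"method": "move_arm", "body": {"increments": [{"jaw":0.1,"xyz":[-11,30.5,0],"rotation":[0,0,0]},{"jaw":0.1,"xyz":[-11,30.5,0],"rotation":[0,0,0]},{"jaw":0.1,"xyz":[-11,30.5,0],"rotation":[0,0,0]},{"jaw":0.1,"xyz":[-11,30.5,0],"rotation":[0,0,0]},{"jaw":0.1,"xyz":[-11,30.5,0],"rotation":[0,0,0]}]}}

```text
t: 10.5
tcp_pos: [0.6224, -0.1028, 0.2764]
tcp_rot: [[0.995, -0.102, -0.001], [-0.102, -0.995, 0.0], [-0.001, -0.0, -1.0]]
contact_force: [0.8, 0.7, -1.6]
gripper_width: 0.023
grip_force: 29.6
```

>>> {"method": "move_arm", "body": {"increments": [{"jaw":0.1,"xyz":[-11,30.5,0],"rotation":[0,0,0]},{"jaw":0.1,"xyz":[-11,30.5,0],"rotation":[0,0,0]},{"jaw":0.1,"xyz":[-11,30.5,0],"rotation":[0,0,0]},{"jaw":0.1,"xyz":[-11,30.5,0],"rotation":[0,0,0]},{"jaw":0.1,"xyz":[-11,30.5,0],"rotation":[0,0,0]}]}}

```text
t: 10.92
tcp_pos: [0.5521, -0.2491, 0.2764]
tcp_rot: [[0.995, -0.102, -0.001], [-0.102, -0.995, 0.001], [-0.001, -0.001, -1.0]]
contact_force: [0.3, -0.4, -0.2]
gripper_width: 0.0232
grip_force: 29.6
```

>>> {"method": "move_arm", "body": {"increments": [{"jaw":0.1,"xyz":[-11,30.5,0],"rotation":[0,0,2.5]},{"jaw":0.1,"xyz":[0,0,0],"rotation":[0,0,0]},{"jaw":0.1,"xyz":[0,0,0],"rotation":[0,0,0]}]}}

```text
t: 11.17
tcp_pos: [0.5381, -0.279, 0.2765]
tcp_rot: [[0.989, -0.149, -0.001], [-0.149, -0.989, 0.001], [-0.001, -0.001, -1.0]]
contact_force: [0.2, 0.8, -0.6]
gripper_width: 0.0234
grip_force: 29.7
```

```bash
python3 - <<'E'
from h import *
print(env.observe()['tcp_pos'])
rectify('pics/w5.png',(.46,.66),(-.42,-.16),.008,2.5)
E
```

```text
[ 0.53812099 -0.27895404  0.2764707 ]
```

View pics/w5.png

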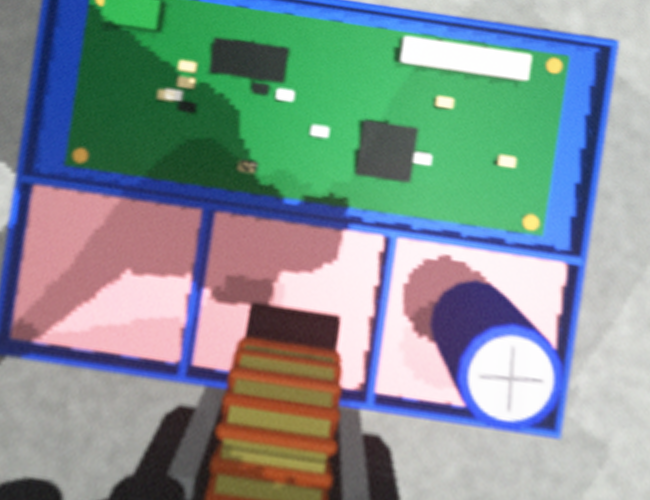

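The blue cap stands in the right-hand compartment, and the choke is over the middle one (centre about (289,309)). Lowering.

>>> {"method": "move_arm", "body": {"increments": [{"jaw":0.1,"xyz":[-1,-2,25],"rotation":[0,0,0]},{"jaw":0.1,"xyz":[0,0,25],"rotation":[0,0,0]},{"jaw":0.1,"xyz":[0,0,20],"rotation":[0,0,0]},{"jaw":0.1,"xyz":[0,0,10],"rotation":[0,0,0]},{"jaw":0.1,"xyz":[0,0,0],"rotation":[0,0,0]}]}}

```text
t: 11.63
tcp_pos: [0.5384, -0.2733, 0.1949]
tcp_rot: [[0.99, -0.144, -0.003], [-0.144, -0.99, 0.003], [-0.004, -0.002, -1.0]]
contact_force: [-0.1, -0.8, -0.3]
gripper_width: 0.0234
grip_force: 30.0
```

>>> {"method": "move_arm", "body": {"increments": [{"jaw":0.1,"xyz":[0,0,1],"rotation":[0,0,0]},{"jaw":0.1,"xyz":[0,0,1],"rotation":[0,0,0]},{"jaw":0.1,"xyz":[0,0,0],"rotation":[0,0,0]},{"jaw":0.1,"xyz":[0,0,0],"rotation":[0,0,0]}]}}

```text
t: 11.97
tcp_pos: [0.5388, -0.2751, 0.1958]
tcp_rot: [[0.989, -0.145, 0.001], [-0.145, -0.989, -0.001], [0.001, 0.001, -1.0]]
contact_force: [-0.5, -0.2, -0.3]
gripper_width: 0.0232
grip_force: 29.9
```

>>> {"method": "move_arm", "body": {"increments": [{"jaw":0.1,"xyz":[0,0,1],"rotation":[0,0,0]},{"jaw":0.1,"xyz":[0,0,0],"rotation":[0,0,0]},{"jaw":0.1,"xyz":[0,0,0],"rotation":[0,0,0]}]}}

```text
t: 12.22
tcp_pos: [0.5384, -0.2752, 0.1942]
tcp_rot: [[0.989, -0.146, 0.0], [-0.146, -0.989, -0.0], [0.0, 0.0, -1.0]]
contact_force: [-0.2, 0.2, -1.0]
gripper_width: 0.0235
grip_force: 29.9
```

>>> {"method": "move_arm", "body": {"increments": [{"jaw":0.1,"xyz":[0,0,1],"rotation":[0,0,0]},{"jaw":0.1,"xyz":[0,0,0],"rotation":[0,0,0]},{"jaw":0.1,"xyz":[0,0,0],"rotation":[0,0,0]}]}}

```text
t: 12.47
tcp_pos: [0.5385, -0.2753, 0.1933]
tcp_rot: [[0.989, -0.146, 0.0], [-0.146, -0.989, -0.0], [0.0, 0.0, -1.0]]
contact_force: [0.1, 0.3, 3.2]
gripper_width: 0.0233
grip_force: 30.3
```

>>> {"method": "move_arm", "body": {"increments": [{"jaw":0.1,"xyz":[0,0,1],"rotation":[0,0,0]},{"jaw":0.1,"xyz":[0,0,0],"rotation":[0,0,0]},{"jaw":0.1,"xyz":[0,0,0],"rotation":[0,0,0]}]}}

```text
t: 12.72
tcp_pos: [0.5385, -0.2752, 0.1933]
tcp_rot: [[0.989, -0.146, 0.001], [-0.146, -0.989, -0.001], [0.001, 0.0, -1.0]]
contact_force: [-1.4, 0.5, 8.9]
gripper_width: 0.0233
grip_force: 31.2
```

>>> {"method": "move_arm", "body": {"increments": [{"jaw":0.4,"xyz":[0,0,0],"rotation":[0,0,0]},{"jaw":0.5,"xyz":[0,0,0],"rotation":[0,0,0]},{"jaw":0.5,"xyz":[0,0,0],"rotation":[0,0,0]},{"jaw":0.5,"xyz":[0,0,-15],"rotation":[0,0,0]},{"jaw":0.5,"xyz":[0,0,-25],"rotation":[0,0,0]}]}}

```text
t: 13.13
tcp_pos: [0.5374, -0.2744, 0.2293]
tcp_rot: [[0.989, -0.146, -0.006], [-0.146, -0.989, 0.004], [-0.006, -0.003, -1.0]]
contact_force: [1.3, -1.0, -0.5]
gripper_width: 0.0427
grip_force: 0.0
```

>>> {"method": "move_arm", "body": {"increments": [{"jaw":0.7,"xyz":[0,0,-25],"rotation":[0,0,0]},{"jaw":1,"xyz":[0,0,-30],"rotation":[0,0,0]},{"jaw":1,"xyz":[-16,-29,0],"rotation":[0,0,0]},{"jaw":1,"xyz":[-16,-29,0],"rotation":[0,0,0]},{"jaw":1,"xyz":[-16,-29,0],"rotation":[0,0,0]}]}}

```text
t: 13.55
tcp_pos: [0.5032, -0.1815, 0.2873]
tcp_rot: [[0.989, -0.147, 0.001], [-0.147, -0.989, -0.001], [0.001, 0.0, -1.0]]
contact_force: [0.7, 0.5, -0.8]
gripper_width: 0.0852
grip_force: 0.0
```

>>> {"method": "move_arm", "body": {"increments": [{"jaw":1,"xyz":[-16,-29,0],"rotation":[0,0,0]},{"jaw":1,"xyz":[-16,-29,0],"rotation":[0,0,0]},{"jaw":1,"xyz":[-16,-29,0],"rotation":[0,0,0]},{"jaw":1,"xyz":[-16,-29,0],"rotation":[0,0,5]},{"jaw":1,"xyz":[0,0,0],"rotation":[0,0,5]}]}}

```text
t: 13.97
tcp_pos: [0.4531, -0.053, 0.2863]
tcp_rot: [[0.949, -0.316, -0.008], [-0.316, -0.949, 0.004], [-0.009, -0.001, -1.0]]
contact_force: [-0.7, 1.7, 0.5]
gripper_width: 0.0854
grip_force: 0.0
```

>>> {"method": "move_arm", "body": {"increments": [{"jaw":1,"xyz":[0,0,0],"rotation":[0,0,0]},{"jaw":1,"xyz":[0,0,0],"rotation":[0,0,0]}]}}

```text
t: 14.13
tcp_pos: [0.4577, -0.058, 0.2869]
tcp_rot: [[0.95, -0.313, 0.001], [-0.313, -0.95, -0.001], [0.001, 0.0, -1.0]]
contact_force: [0.2, 0.6, 0.2]
gripper_width: 0.0857
grip_force: 0.0
```

```bash
python3 - <<'E'
from h import *
s=env.observe();print(s['tcp_pos'],s['t'])
rectify('pics/w6.png',(.39,.58),(-.13,.10),.048,3)
T=wcam()[1];print([(round(d['p'],2),(T@np.r_[d['at'],1])[:3].round(4).tolist()) for d in env.mark_of('wrist','heatsink')[:2]])
E
```

```text
[ 0.4577118  -0.05795481  0.28694306] 14.1333
[(0.73, [0.4563, -0.0573, 0.0021])]
```

View pics/w6.png

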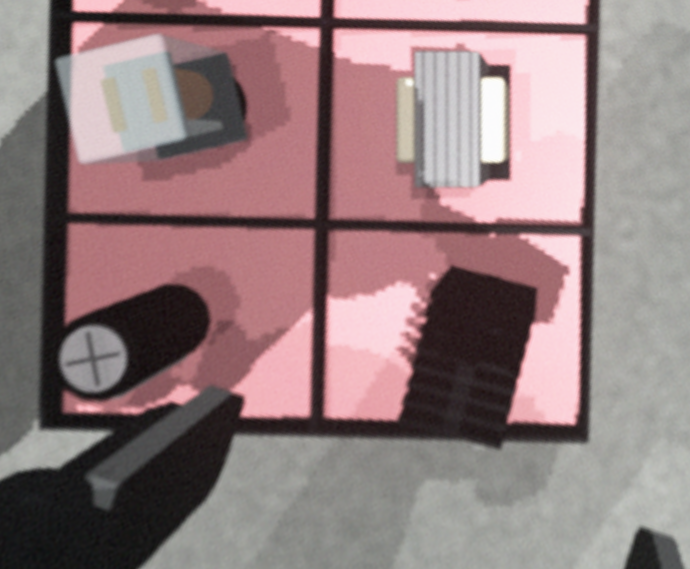

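Heatsink top edge runs from (400,420) to (502,447), so its yaw is about -15° and its centre (0.458, -0.056). I correct the yaw and descend.

>>> {"method": "move_arm", "body": {"increments": [{"jaw":1,"xyz":[0,-1.5,25],"rotation":[0,0,-3.3]},{"jaw":1,"xyz":[0,0,30],"rotation":[0,0,0]},{"jaw":1,"xyz":[0,0,28],"rotation":[0,0,0]},{"jaw":1,"xyz":[0,0,14],"rotation":[0,0,0]},{"jaw":1,"xyz":[0,0,0],"rotation":[0,0,0]}]}}

```text
t: 14.65
tcp_pos: [0.4576, -0.0575, 0.1871]
tcp_rot: [[0.965, -0.261, -0.004], [-0.261, -0.965, 0.002], [-0.005, -0.0, -1.0]]
contact_force: [-0.8, -0.3, 0.7]
gripper_width: 0.0855
grip_force: 0.0
```

>>> {"method": "move_arm", "body": {"increments": [{"jaw":0.8,"xyz":[0,0,0],"rotation":[0,0,0]},{"jaw":0.5,"xyz":[0,0,0],"rotation":[0,0,0]},{"jaw":0.2,"xyz":[0,0,0],"rotation":[0,0,0]},{"jaw":0.2,"xyz":[0,0,0],"rotation":[0,0,0]},{"jaw":0.2,"xyz":[0,0,0],"rotation":[0,0,0]}]}}

```text
t: 15.07
tcp_pos: [0.4582, -0.0568, 0.1911]
tcp_rot: [[0.966, -0.26, 0.003], [-0.26, -0.966, -0.001], [0.003, 0.0, -1.0]]
contact_force: [-0.4, -0.9, 4.5]
gripper_width: 0.0356
grip_force: 31.1
```

>>> {"method": "move_arm", "body": {"increments": [{"jaw":0.2,"xyz":[0,0,0],"rotation":[0,0,0]},{"jaw":0.2,"xyz":[0,0,0],"rotation":[0,0,0]}]}}

```text
t: 15.23
tcp_pos: [0.4581, -0.0568, 0.1911]
tcp_rot: [[0.966, -0.26, 0.003], [-0.26, -0.966, -0.001], [0.003, 0.0, -1.0]]
contact_force: [0.7, -0.8, 6.6]
gripper_width: 0.0352
grip_force: 31.3
```

>>> {"method": "move_arm", "body": {"increments": [{"jaw":0.2,"xyz":[0,0,-10],"rotation":[0,0,0]},{"jaw":0.2,"xyz":[0,0,-20],"rotation":[0,0,0]},{"jaw":0.2,"xyz":[0,0,-25],"rotation":[0,0,0]},{"jaw":0.2,"xyz":[0,0,-25],"rotation":[0,0,0]},{"jaw":0.2,"xyz":[0,0,-5],"rotation":[0,0,0]}]}}

```text
t: 15.65
tcp_pos: [0.4583, -0.0565, 0.2785]
tcp_rot: [[0.966, -0.26, 0.006], [-0.26, -0.966, -0.002], [0.006, 0.001, -1.0]]
contact_force: [0.6, -0.1, -0.1]
gripper_width: 0.036
grip_force: 30.4
```

>>> {"method": "move_arm", "body": {"increments": [{"jaw":0.2,"xyz":[25,23,0],"rotation":[0,0,0]},{"jaw":0.2,"xyz":[25,23,0],"rotation":[0,0,0]},{"jaw":0.2,"xyz":[25,23,0],"rotation":[0,0,0]},{"jaw":0.2,"xyz":[25,23,0],"rotation":[0,0,0]},{"jaw":0.2,"xyz":[25,24,0],"rotation":[0,0,-6.7]}]}}

```text
t: 16.07
tcp_pos: [0.5485, -0.202, 0.275]
tcp_rot: [[0.99, -0.144, -0.001], [-0.144, -0.99, 0.001], [-0.001, -0.0, -1.0]]
contact_force: [1.2, 0.2, -0.9]
gripper_width: 0.0354
grip_force: 30.5
```

>>> {"method": "move_arm", "body": {"increments": [{"jaw":0.2,"xyz":[0,0,0],"rotation":[0,0,0]},{"jaw":0.2,"xyz":[0,0,0],"rotation":[0,0,0]},{"jaw":0.2,"xyz":[0,0,0],"rotation":[0,0,0]}]}}

```text
t: 16.32
tcp_pos: [0.5473, -0.2005, 0.2743]
tcp_rot: [[0.989, -0.147, -0.002], [-0.147, -0.989, 0.002], [-0.003, -0.001, -1.0]]
contact_force: [-0.2, 0.2, -0.6]
gripper_width: 0.0356
grip_force: 30.4
```

```bash
python3 - <<'E'
from h import *
print(env.observe()['tcp_pos'])
rectify('pics/w7.png',(.46,.64),(-.38,-.13),.008,2.6)
E
```

```text
[ 0.5472967  -0.20053492  0.27431127]
```

View pics/w7.png

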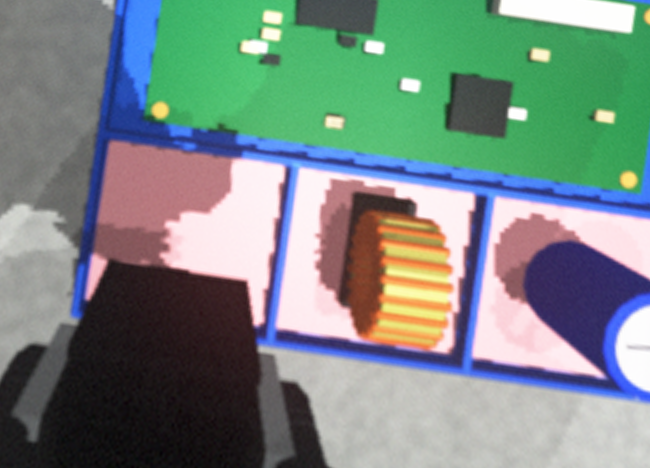

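Choke upright in the middle compartment, and the left compartment's centre is about (189,244). Lowering the heatsink.

>>> {"method": "move_arm", "body": {"increments": [{"jaw":0.2,"xyz":[-1,1.5,25],"rotation":[0,0,0]},{"jaw":0.2,"xyz":[0,0,25],"rotation":[0,0,0]},{"jaw":0.2,"xyz":[0,0,20],"rotation":[0,0,0]},{"jaw":0.2,"xyz":[0,0,10],"rotation":[0,0,0]},{"jaw":0.2,"xyz":[0,0,0],"rotation":[0,0,0]}]}}

```text
t: 16.78
tcp_pos: [0.5456, -0.2007, 0.1927]
tcp_rot: [[0.989, -0.145, -0.005], [-0.145, -0.989, 0.003], [-0.006, -0.003, -1.0]]
contact_force: [-1.1, 0.7, -0.8]
gripper_width: 0.0357
grip_force: 30.4
```

>>> {"method": "move_arm", "body": {"increments": [{"jaw":0.2,"xyz":[0,0,1],"rotation":[0,0,0]},{"jaw":0.2,"xyz":[0,0,1],"rotation":[0,0,0]},{"jaw":0.2,"xyz":[0,0,0],"rotation":[0,0,0]},{"jaw":0.2,"xyz":[0,0,0],"rotation":[0,0,0]}]}}

```text
t: 17.12
tcp_pos: [0.5474, -0.2025, 0.194]
tcp_rot: [[0.989, -0.146, 0.002], [-0.146, -0.989, -0.001], [0.002, 0.001, -1.0]]
contact_force: [0.1, 0.7, -1.3]
gripper_width: 0.0356
grip_force: 30.4
```

>>> {"method": "move_arm", "body": {"increments": [{"jaw":0.2,"xyz":[0,0,1],"rotation":[0,0,0]},{"jaw":0.2,"xyz":[0,0,0],"rotation":[0,0,0]},{"jaw":0.2,"xyz":[0,0,0],"rotation":[0,0,0]}]}}

```text
t: 17.37
tcp_pos: [0.547, -0.2025, 0.1922]
tcp_rot: [[0.989, -0.146, 0.0], [-0.146, -0.989, -0.0], [0.0, 0.0, -1.0]]
contact_force: [-1.2, 0.5, -1.5]
gripper_width: 0.0356
grip_force: 30.4
```

>>> {"method": "move_arm", "body": {"increments": [{"jaw":0.2,"xyz":[0,0,1],"rotation":[0,0,0]},{"jaw":0.2,"xyz":[0,0,0],"rotation":[0,0,0]},{"jaw":0.2,"xyz":[0,0,0],"rotation":[0,0,0]}]}}

```text
t: 17.62
tcp_pos: [0.5471, -0.2025, 0.1912]
tcp_rot: [[0.989, -0.146, 0.0], [-0.146, -0.989, -0.0], [0.0, 0.0, -1.0]]
contact_force: [0.3, -0.2, 1.9]
gripper_width: 0.0354
grip_force: 30.6
```

>>> {"method": "move_arm", "body": {"increments": [{"jaw":0.2,"xyz":[0,0,1],"rotation":[0,0,0]},{"jaw":0.2,"xyz":[0,0,0],"rotation":[0,0,0]},{"jaw":0.5,"xyz":[0,0,0],"rotation":[0,0,0]},{"jaw":0.6,"xyz":[0,0,0],"rotation":[0,0,0]},{"jaw":0.6,"xyz":[0,0,0],"rotation":[0,0,0]}]}}

```text
t: 18.03
tcp_pos: [0.547, -0.2024, 0.1897]
tcp_rot: [[0.989, -0.146, -0.0], [-0.146, -0.989, 0.0], [-0.0, -0.0, -1.0]]
contact_force: [-0.0, -0.3, -0.8]
gripper_width: 0.0513
grip_force: 0.0
```

>>> {"method": "move_arm", "body": {"increments": [{"jaw":0.6,"xyz":[0,0,-15],"rotation":[0,0,0]},{"jaw":0.6,"xyz":[0,0,-25],"rotation":[0,0,0]},{"jaw":0.7,"xyz":[0,0,-25],"rotation":[0,0,0]},{"jaw":1,"xyz":[0,0,-30],"rotation":[0,0,0]},{"jaw":1,"xyz":[-5,-11,0],"rotation":[0,0,0]}]}}

```text
t: 18.45
tcp_pos: [0.5462, -0.1932, 0.2899]
tcp_rot: [[0.989, -0.147, 0.011], [-0.147, -0.989, -0.007], [0.012, 0.005, -1.0]]
contact_force: [1.6, 0.2, 0.8]
gripper_width: 0.0811
grip_force: 0.0
```

>>> {"method": "move_arm", "body": {"increments": [{"jaw":1,"xyz":[-15,-31,0],"rotation":[0,0,0]},{"jaw":1,"xyz":[-15,-31,0],"rotation":[0,0,0]},{"jaw":1,"xyz":[-15,-31,0],"rotation":[0,0,0]},{"jaw":1,"xyz":[-15,-31,0],"rotation":[0,0,0]},{"jaw":1,"xyz":[-15,-31,0],"rotation":[0,0,0]}]}}

```text
t: 18.87
tcp_pos: [0.491, -0.025, 0.2844]
tcp_rot: [[0.989, -0.146, -0.001], [-0.146, -0.989, 0.0], [-0.001, -0.0, -1.0]]
contact_force: [0.4, -0.2, 0.2]
gripper_width: 0.0855
grip_force: 0.0
```

>>> {"method": "move_arm", "body": {"increments": [{"jaw":1,"xyz":[-15,-31,0],"rotation":[0,0,0]},{"jaw":1,"xyz":[-15,-31,0],"rotation":[0,0,0]},{"jaw":1,"xyz":[-15,-25,0],"rotation":[0,0,0]},{"jaw":1,"xyz":[0,0,0],"rotation":[0,0,0]},{"jaw":1,"xyz":[0,0,0],"rotation":[0,0,0]}]}}

```text
t: 19.28
tcp_pos: [0.4591, 0.0676, 0.2845]
tcp_rot: [[0.99, -0.142, -0.002], [-0.142, -0.99, 0.0], [-0.002, 0.0, -1.0]]
contact_force: [-0.1, 0.6, 0.7]
gripper_width: 0.0851
grip_force: 0.0
```

```bash
python3 - <<'E'
from h import *
s=env.observe();print(s['tcp_pos'],s['t'])
rectify('pics/w8.png',(.40,.59),(-.04,.15),.049,3)
T=wcam()[1]
for n in('cap_black','relay'):print([(round(d['p'],2),(T@np.r_[d['at'],1])[:3].round(4).tolist()) for d in env.mark_of('wrist',n)[:2]])
E
```

```text
[0.45913939 0.06763217 0.28448305] 19.2833
[(0.68, [0.4618, 0.0658, 0.0041])]
[(0.84, [0.5496, 0.0518, 0.0013])]
```

View pics/w8.png

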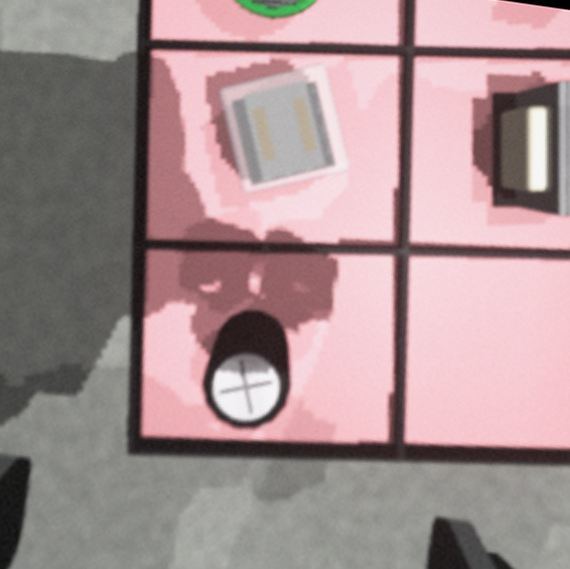

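Black cap top at (246,387), giving (0.461, 0.068). Relay at (284,129), yaw about +13°. Grasping the black cap.

>>> {"method": "move_arm", "body": {"increments": [{"jaw":1,"xyz":[1.5,0,25],"rotation":[0,0,0]},{"jaw":1,"xyz":[0,0,30],"rotation":[0,0,0]},{"jaw":1,"xyz":[0,0,27],"rotation":[0,0,0]},{"jaw":1,"xyz":[0,0,14],"rotation":[0,0,0]},{"jaw":1,"xyz":[0,0,0],"rotation":[0,0,0]}]}}

```text
t: 19.85
tcp_pos: [0.4617, 0.0646, 0.1862]
tcp_rot: [[0.989, -0.148, -0.005], [-0.148, -0.989, 0.0], [-0.005, 0.0, -1.0]]
contact_force: [-1.2, -0.1, -0.9]
gripper_width: 0.0851
grip_force: 0.0
```

>>> {"method": "move_arm", "body": {"increments": [{"jaw":0.8,"xyz":[0,0,0],"rotation":[0,0,0]},{"jaw":0.5,"xyz":[0,0,0],"rotation":[0,0,0]},{"jaw":0.15,"xyz":[0,0,0],"rotation":[0,0,0]},{"jaw":0.15,"xyz":[0,0,0],"rotation":[0,0,0]},{"jaw":0.15,"xyz":[0,0,0],"rotation":[0,0,0]}]}}

```text
t: 20.27
tcp_pos: [0.4621, 0.0658, 0.19]
tcp_rot: [[0.989, -0.146, 0.002], [-0.146, -0.989, -0.0], [0.002, -0.0, -1.0]]
contact_force: [0.1, -0.7, 5.9]
gripper_width: 0.0292
grip_force: 29.2
```

>>> {"method": "move_arm", "body": {"increments": [{"jaw":0.15,"xyz":[0,0,0],"rotation":[0,0,0]},{"jaw":0.15,"xyz":[0,0,0],"rotation":[0,0,0]}]}}

```text
t: 20.43
tcp_pos: [0.4621, 0.0658, 0.19]
tcp_rot: [[0.989, -0.146, 0.002], [-0.146, -0.989, -0.0], [0.002, 0.0, -1.0]]
contact_force: [-0.9, 0.1, 6.0]
gripper_width: 0.0286
grip_force: 29.4
```

>>> {"method": "move_arm", "body": {"increments": [{"jaw":0.15,"xyz":[0,0,-10],"rotation":[0,0,0]},{"jaw":0.15,"xyz":[0,0,-20],"rotation":[0,0,0]},{"jaw":0.15,"xyz":[0,0,-25],"rotation":[0,0,0]},{"jaw":0.15,"xyz":[0,0,-25],"rotation":[0,0,0]},{"jaw":0.15,"xyz":[0,0,-5],"rotation":[0,0,0]}]}}

```text
t: 20.85
tcp_pos: [0.4623, 0.0661, 0.2775]
tcp_rot: [[0.989, -0.145, 0.006], [-0.145, -0.989, -0.001], [0.006, -0.0, -1.0]]
contact_force: [0.7, -0.5, -0.5]
gripper_width: 0.0293
grip_force: 29.8
```

>>> {"method": "move_arm", "body": {"increments": [{"jaw":0.15,"xyz":[-1,-31,0],"rotation":[0,0,0]},{"jaw":0.15,"xyz":[-1,-31,0],"rotation":[0,0,0]},{"jaw":0.15,"xyz":[-1,-31,0],"rotation":[0,0,0]},{"jaw":0.15,"xyz":[-1,-31,0],"rotation":[0,0,0]},{"jaw":0.15,"xyz":[-1,-31,0],"rotation":[0,0,0]}]}}

```text
t: 21.27
tcp_pos: [0.4789, 0.2214, 0.274]
tcp_rot: [[0.989, -0.146, -0.0], [-0.146, -0.989, -0.0], [-0.0, 0.0, -1.0]]
contact_force: [1.4, -0.2, -0.6]
gripper_width: 0.0293
grip_force: 29.9
```

>>> {"method": "move_arm", "body": {"increments": [{"jaw":0.15,"xyz":[-1,-31,0],"rotation":[0,0,0]},{"jaw":0.15,"xyz":[-1,-31,0],"rotation":[0,0,0]},{"jaw":0.15,"xyz":[-1,-31,0],"rotation":[0,0,0]},{"jaw":0.15,"xyz":[-1,-31,0],"rotation":[0,0,0]},{"jaw":0.15,"xyz":[-2,-31,0],"rotation":[0,0,0]}]}}

```text
t: 21.68
tcp_pos: [0.4956, 0.3757, 0.2737]
tcp_rot: [[0.989, -0.145, -0.001], [-0.145, -0.989, -0.0], [-0.001, 0.001, -1.0]]
contact_force: [0.2, -0.8, -0.0]
gripper_width: 0.0295
grip_force: 29.9
```

>>> {"method": "move_arm", "body": {"increments": [{"jaw":0.15,"xyz":[0,0,0],"rotation":[0,0,0]},{"jaw":0.15,"xyz":[0,0,0],"rotation":[0,0,0]},{"jaw":0.15,"xyz":[0,0,0],"rotation":[0,0,0]}]}}

```text
t: 21.93
tcp_pos: [0.4952, 0.3738, 0.2734]
tcp_rot: [[0.989, -0.145, -0.002], [-0.145, -0.989, -0.001], [-0.002, 0.002, -1.0]]
contact_force: [-0.9, -0.8, -0.7]
gripper_width: 0.0291
grip_force: 30.0
```

```bash
python3 - <<'E'
from h import *
print(env.observe()['tcp_pos'])
rectify('pics/w9.png',(.42,.60),(.18,.43),.008,2.6)
E
```

```text
[0.49522766 0.37379025 0.27342048]
```

View pics/w9.png

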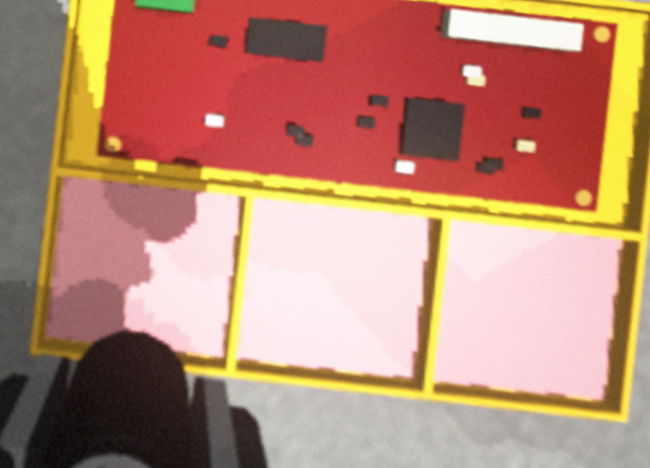

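The left yellow compartment's centre is about (144,270), which is (0.496, 0.3745), and the cap is over it. The middle one is at (335,290). Lowering.

>>> {"method": "move_arm", "body": {"increments": [{"jaw":0.15,"xyz":[0,0,25],"rotation":[0,0,0]},{"jaw":0.15,"xyz":[0,0,25],"rotation":[0,0,0]},{"jaw":0.15,"xyz":[0,0,20],"rotation":[0,0,0]},{"jaw":0.15,"xyz":[0,0,10],"rotation":[0,0,0]},{"jaw":0.15,"xyz":[0,0,0],"rotation":[0,0,0]}]}}

```text
t: 22.4
tcp_pos: [0.4954, 0.3725, 0.1916]
tcp_rot: [[0.989, -0.148, -0.005], [-0.148, -0.989, -0.003], [-0.005, 0.003, -1.0]]
contact_force: [-0.5, -0.3, -1.3]
gripper_width: 0.0293
grip_force: 29.9
```

>>> {"method": "move_arm", "body": {"increments": [{"jaw":0.15,"xyz":[0,0,1],"rotation":[0,0,0]},{"jaw":0.15,"xyz":[0,0,1],"rotation":[0,0,0]},{"jaw":0.15,"xyz":[0,0,0],"rotation":[0,0,0]},{"jaw":0.15,"xyz":[0,0,0],"rotation":[0,0,0]}]}}

```text
t: 22.73
tcp_pos: [0.4964, 0.3743, 0.1931]
tcp_rot: [[0.989, -0.146, 0.002], [-0.146, -0.989, 0.001], [0.002, -0.001, -1.0]]
contact_force: [0.2, -0.5, -0.4]
gripper_width: 0.0296
grip_force: 29.9
```

>>> {"method": "move_arm", "body": {"increments": [{"jaw":0.15,"xyz":[0,0,1],"rotation":[0,0,0]},{"jaw":0.15,"xyz":[0,0,0],"rotation":[0,0,0]},{"jaw":0.15,"xyz":[0,0,0],"rotation":[0,0,0]}]}}

```text
t: 22.98
tcp_pos: [0.496, 0.3743, 0.1912]
tcp_rot: [[0.989, -0.146, 0.0], [-0.146, -0.989, 0.0], [0.0, -0.0, -1.0]]
contact_force: [0.2, -0.1, -0.2]
gripper_width: 0.0295
grip_force: 29.9
```

>>> {"method": "move_arm", "body": {"increments": [{"jaw":0.15,"xyz":[0,0,1],"rotation":[0,0,0]},{"jaw":0.15,"xyz":[0,0,0],"rotation":[0,0,0]},{"jaw":0.15,"xyz":[0,0,0],"rotation":[0,0,0]}]}}

```text
t: 23.23
tcp_pos: [0.4961, 0.3743, 0.1901]
tcp_rot: [[0.989, -0.146, 0.0], [-0.146, -0.989, 0.0], [0.0, -0.0, -1.0]]
contact_force: [-0.8, 0.3, 2.3]
gripper_width: 0.0296
grip_force: 30.1
```

>>> {"method": "move_arm", "body": {"increments": [{"jaw":0.15,"xyz":[0,0,1],"rotation":[0,0,0]},{"jaw":0.15,"xyz":[0,0,0],"rotation":[0,0,0]},{"jaw":0.45,"xyz":[0,0,0],"rotation":[0,0,0]},{"jaw":0.55,"xyz":[0,0,0],"rotation":[0,0,0]},{"jaw":0.55,"xyz":[0,0,0],"rotation":[0,0,0]}]}}

```text
t: 23.65
tcp_pos: [0.496, 0.3741, 0.1887]
tcp_rot: [[0.989, -0.146, -0.0], [-0.146, -0.989, -0.0], [-0.0, 0.0, -1.0]]
contact_force: [1.0, -0.2, 0.3]
gripper_width: 0.0469
grip_force: 0.0
```

>>> {"method": "move_arm", "body": {"increments": [{"jaw":0.55,"xyz":[0,0,-15],"rotation":[0,0,0]},{"jaw":0.55,"xyz":[0,0,-25],"rotation":[0,0,0]},{"jaw":0.7,"xyz":[0,0,-25],"rotation":[0,0,0]},{"jaw":1,"xyz":[0,0,-30],"rotation":[0,0,0]},{"jaw":1,"xyz":[9,30,0],"rotation":[0,0,0]}]}}

```text
t: 24.07
tcp_pos: [0.502, 0.3475, 0.2894]
tcp_rot: [[0.99, -0.141, 0.012], [-0.141, -0.99, 0.008], [0.011, -0.009, -1.0]]
contact_force: [1.7, -0.5, 0.1]
gripper_width: 0.0808
grip_force: 0.0
```

>>> {"method": "move_arm", "body": {"increments": [{"jaw":1,"xyz":[10,31,0],"rotation":[0,0,0]},{"jaw":1,"xyz":[10,31,0],"rotation":[0,0,0]},{"jaw":1,"xyz":[10,31,0],"rotation":[0,0,0]},{"jaw":1,"xyz":[10,31,0],"rotation":[0,0,0]},{"jaw":1,"xyz":[10,31,0],"rotation":[0,0,0]}]}}

```text
t: 24.48
tcp_pos: [0.5274, 0.1811, 0.2837]
tcp_rot: [[0.989, -0.145, -0.0], [-0.145, -0.989, -0.0], [-0.0, 0.0, -1.0]]
contact_force: [0.8, 0.1, 0.0]
gripper_width: 0.0855
grip_force: 0.0
```

>>> {"method": "move_arm", "body": {"increments": [{"jaw":1,"xyz":[10,31,0],"rotation":[0,0,0]},{"jaw":1,"xyz":[10,31,0],"rotation":[0,0,0]},{"jaw":1,"xyz":[9,31,0],"rotation":[0,0,0]},{"jaw":1,"xyz":[9,31,0],"rotation":[0,0,-7]},{"jaw":1,"xyz":[0,0,0],"rotation":[0,0,-7]}]}}

```text
t: 24.9
tcp_pos: [0.5484, 0.0493, 0.2838]
tcp_rot: [[0.995, 0.099, 0.002], [0.099, -0.995, -0.002], [0.002, 0.002, -1.0]]
contact_force: [-0.1, -0.2, -0.4]
gripper_width: 0.0852
grip_force: 0.0
```

>>> {"method": "move_arm", "body": {"increments": [{"jaw":1,"xyz":[0,0,0],"rotation":[0,0,-7]},{"jaw":1,"xyz":[0,0,0],"rotation":[0,0,0]},{"jaw":1,"xyz":[0,0,0],"rotation":[0,0,0]}]}}

```text
t: 25.15
tcp_pos: [0.5469, 0.0542, 0.2837]
tcp_rot: [[0.977, 0.215, -0.001], [0.215, -0.977, 0.0], [-0.0, -0.0, -1.0]]
contact_force: [-0.1, -0.4, -0.1]
gripper_width: 0.0854
grip_force: 0.0
```

```bash
python3 - <<'E'
from h import *
s=env.observe();print(s['tcp_pos'],s['t'])
rectify('pics/w10.png',(.46,.66),(-.04,.15),.056,3)
E
```

```text
[0.54686941 0.05418037 0.28366666] 25.15
```

View pics/w10.png

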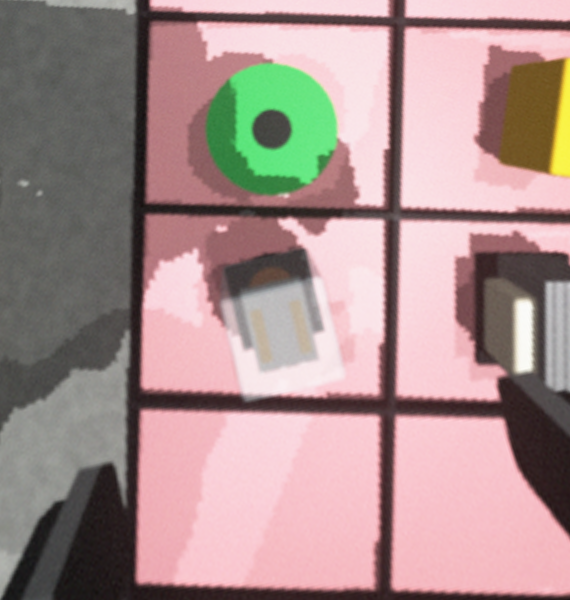

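Relay top centre is at (282,338), (0.547, 0.056), yaw 14°. Grasping.

>>> {"method": "move_arm", "body": {"increments": [{"jaw":1,"xyz":[0.5,-1.5,25],"rotation":[0,0,-1.6]},{"jaw":1,"xyz":[0,0,30],"rotation":[0,0,0]},{"jaw":1,"xyz":[0,0,25],"rotation":[0,0,0]},{"jaw":1,"xyz":[0,0,14],"rotation":[0,0,0]},{"jaw":1,"xyz":[0,0,0],"rotation":[0,0,0]}]}}

```text
t: 25.62
tcp_pos: [0.5458, 0.0566, 0.1869]
tcp_rot: [[0.97, 0.245, -0.006], [0.245, -0.97, 0.001], [-0.006, -0.002, -1.0]]
contact_force: [-0.5, 0.3, 0.7]
gripper_width: 0.0854
grip_force: 0.0
```

>>> {"method": "move_arm", "body": {"increments": [{"jaw":0.8,"xyz":[0,0,0],"rotation":[0,0,0]},{"jaw":0.5,"xyz":[0,0,0],"rotation":[0,0,0]},{"jaw":0.2,"xyz":[0,0,0],"rotation":[0,0,0]},{"jaw":0.2,"xyz":[0,0,0],"rotation":[0,0,0]},{"jaw":0.2,"xyz":[0,0,0],"rotation":[0,0,0]}]}}

```text
t: 26.03
tcp_pos: [0.5476, 0.056, 0.1913]
tcp_rot: [[0.969, 0.245, 0.003], [0.245, -0.969, -0.0], [0.003, 0.001, -1.0]]
contact_force: [-0.5, -0.1, 4.0]
gripper_width: 0.036
grip_force: 30.5
```

>>> {"method": "move_arm", "body": {"increments": [{"jaw":0.2,"xyz":[0,0,0],"rotation":[0,0,0]},{"jaw":0.2,"xyz":[0,0,0],"rotation":[0,0,0]}]}}

```text
t: 26.2
tcp_pos: [0.5476, 0.0559, 0.1912]
tcp_rot: [[0.969, 0.245, 0.003], [0.245, -0.969, -0.0], [0.003, 0.001, -1.0]]
contact_force: [0.4, -0.2, 5.9]
gripper_width: 0.0355
grip_force: 30.6
```

>>> {"method": "move_arm", "body": {"increments": [{"jaw":0.2,"xyz":[0,0,-10],"rotation":[0,0,0]},{"jaw":0.2,"xyz":[0,0,-20],"rotation":[0,0,0]},{"jaw":0.2,"xyz":[0,0,-25],"rotation":[0,0,0]},{"jaw":0.2,"xyz":[0,0,-25],"rotation":[0,0,0]},{"jaw":0.2,"xyz":[0,0,-5],"rotation":[0,0,0]}]}}

```text
t: 26.62
tcp_pos: [0.5481, 0.0559, 0.2789]
tcp_rot: [[0.969, 0.246, 0.007], [0.246, -0.969, -0.001], [0.006, 0.002, -1.0]]
contact_force: [0.7, 0.9, -0.3]
gripper_width: 0.036
grip_force: 30.0
```

>>> {"method": "move_arm", "body": {"increments": [{"jaw":0.2,"xyz":[-4,-30.5,0],"rotation":[0,0,0]},{"jaw":0.2,"xyz":[-4,-30.5,0],"rotation":[0,0,0]},{"jaw":0.2,"xyz":[-4,-30.5,0],"rotation":[0,0,0]},{"jaw":0.2,"xyz":[-4,-30.5,0],"rotation":[0,0,0]},{"jaw":0.2,"xyz":[-4,-30.5,0],"rotation":[0,0,0]}]}}

```text
t: 27.03
tcp_pos: [0.4893, 0.1998, 0.2748]
tcp_rot: [[0.97, 0.245, -0.001], [0.245, -0.97, -0.0], [-0.001, -0.0, -1.0]]
contact_force: [0.6, 0.2, -0.9]
gripper_width: 0.0357
grip_force: 30.1
```

>>> {"method": "move_arm", "body": {"increments": [{"jaw":0.2,"xyz":[-4,-30.5,0],"rotation":[0,0,6.8]},{"jaw":0.2,"xyz":[0,0,0],"rotation":[0,0,6.8]},{"jaw":0.2,"xyz":[0,0,0],"rotation":[0,0,6.8]},{"jaw":0.2,"xyz":[0,0,0],"rotation":[0,0,0]},{"jaw":0.2,"xyz":[0,0,0],"rotation":[0,0,0]}]}}

```text
t: 27.45
tcp_pos: [0.4786, 0.2275, 0.2748]
tcp_rot: [[0.995, -0.104, -0.001], [-0.104, -0.995, -0.0], [-0.001, 0.0, -1.0]]
contact_force: [-0.1, 0.3, -0.1]
gripper_width: 0.0356
grip_force: 30.2
```

>>> {"method": "move_arm", "body": {"increments": [{"jaw":0.2,"xyz":[0,0,25],"rotation":[0,0,0]},{"jaw":0.2,"xyz":[0,0,25],"rotation":[0,0,0]},{"jaw":0.2,"xyz":[0,0,20],"rotation":[0,0,0]},{"jaw":0.2,"xyz":[0,0,10],"rotation":[0,0,0]},{"jaw":0.2,"xyz":[0,0,0],"rotation":[0,0,0]}]}}

```text
t: 27.87
tcp_pos: [0.4783, 0.2267, 0.1929]
tcp_rot: [[0.994, -0.107, -0.005], [-0.107, -0.994, -0.001], [-0.004, 0.002, -1.0]]
contact_force: [-0.8, -0.4, -0.9]
gripper_width: 0.0355
grip_force: 30.3
```

>>> {"method": "move_arm", "body": {"increments": [{"jaw":0.2,"xyz":[0,0,1],"rotation":[0,0,0]},{"jaw":0.2,"xyz":[0,0,1],"rotation":[0,0,0]},{"jaw":0.2,"xyz":[0,0,0],"rotation":[0,0,0]},{"jaw":0.2,"xyz":[0,0,0],"rotation":[0,0,0]}]}}

```text
t: 28.2
tcp_pos: [0.4792, 0.2275, 0.1939]
tcp_rot: [[0.994, -0.107, 0.002], [-0.107, -0.994, 0.0], [0.002, -0.001, -1.0]]
contact_force: [0.0, 0.2, -0.5]
gripper_width: 0.0354
grip_force: 30.3
```

>>> {"method": "move_arm", "body": {"increments": [{"jaw":0.2,"xyz":[0,0,1],"rotation":[0,0,0]},{"jaw":0.2,"xyz":[0,0,0],"rotation":[0,0,0]},{"jaw":0.2,"xyz":[0,0,0],"rotation":[0,0,0]}]}}

```text
t: 28.45
tcp_pos: [0.4789, 0.2275, 0.1922]
tcp_rot: [[0.994, -0.108, 0.001], [-0.108, -0.994, 0.0], [0.001, -0.0, -1.0]]
contact_force: [-0.1, -0.6, -0.8]
gripper_width: 0.0361
grip_force: 30.3
```

>>> {"method": "move_arm", "body": {"increments": [{"jaw":0.2,"xyz":[0,0,1],"rotation":[0,0,0]},{"jaw":0.2,"xyz":[0,0,0],"rotation":[0,0,0]},{"jaw":0.2,"xyz":[0,0,0],"rotation":[0,0,0]}]}}

```text
t: 28.7
tcp_pos: [0.479, 0.2275, 0.1913]
tcp_rot: [[0.994, -0.108, 0.001], [-0.108, -0.994, 0.0], [0.001, -0.0, -1.0]]
contact_force: [-0.2, -0.6, 3.8]
gripper_width: 0.0356
grip_force: 30.6
```

>>> {"method": "move_arm", "body": {"increments": [{"jaw":0.2,"xyz":[0,0,0.5],"rotation":[0,0,0]},{"jaw":0.2,"xyz":[0,0,0],"rotation":[0,0,0]},{"jaw":0.5,"xyz":[0,0,0],"rotation":[0,0,0]},{"jaw":0.6,"xyz":[0,0,0],"rotation":[0,0,0]},{"jaw":0.6,"xyz":[0,0,0],"rotation":[0,0,0]}]}}

```text
t: 29.12
tcp_pos: [0.4789, 0.2274, 0.1902]
tcp_rot: [[0.994, -0.108, -0.0], [-0.108, -0.994, -0.0], [-0.0, 0.0, -1.0]]
contact_force: [-0.2, 0.3, -0.4]
gripper_width: 0.0515
grip_force: 0.0
```

>>> {"method": "move_arm", "body": {"increments": [{"jaw":0.6,"xyz":[0,0,-15],"rotation":[0,0,0]},{"jaw":0.6,"xyz":[0,0,-30],"rotation":[0,0,0]},{"jaw":0.6,"xyz":[0,0,-35],"rotation":[0,0,0]},{"jaw":0.6,"xyz":[0,0,-35],"rotation":[0,0,0]},{"jaw":0.6,"xyz":[-25,25,-20],"rotation":[0,0,0]}]}}

```text
t: 29.53
tcp_pos: [0.457, 0.2072, 0.3293]
tcp_rot: [[0.994, -0.106, 0.016], [-0.106, -0.994, 0.004], [0.016, -0.006, -1.0]]
contact_force: [1.9, -0.7, 1.2]
gripper_width: 0.0511
grip_force: 0.0
```

>>> {"method": "move_arm", "body": {"increments": [{"jaw":0.6,"xyz":[-15,35,0],"rotation":[0,0,0]},{"jaw":0.6,"xyz":[-5,35,0],"rotation":[0,0,0]},{"jaw":0.6,"xyz":[0,35,0],"rotation":[0,0,0]},{"jaw":0.6,"xyz":[0,0,0],"rotation":[0,0,0]},{"jaw":0.6,"xyz":[0,0,0],"rotation":[0,0,0]}]}}

```text
t: 29.95
tcp_pos: [0.4201, 0.1016, 0.3254]
tcp_rot: [[0.994, -0.112, -0.0], [-0.112, -0.994, 0.0], [-0.0, -0.0, -1.0]]
contact_force: [0.0, 0.1, -0.1]
gripper_width: 0.051
grip_force: 0.0
```

```bash
python3 - <<'E'
from h import *
s=env.observe();print(s['tcp_pos'],s['t'])
c=env.get_image('scene')[110:340,150:470,::-1];cv2.imwrite('pics/end.png',cv2.resize(c,None,fx=2.5,fy=2.5,interpolation=cv2.INTER_CUBIC))
E
```

```text
[0.42011479 0.10160738 0.32544555] 29.95
```

View pics/end.png

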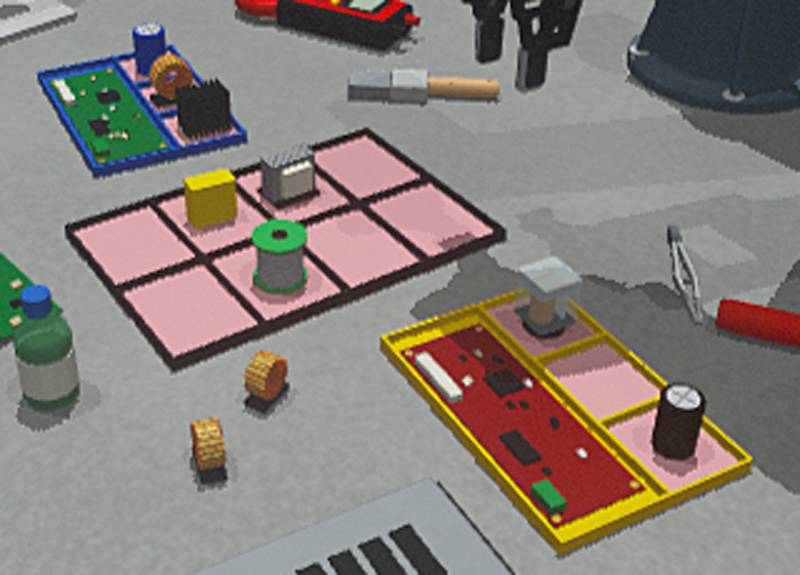

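All five parts stand upright: blue cap, choke and heatsink in the blue tray at (148,50), (170,80) and (203,108), relay and black cap in the yellow tray at (548,295) and (678,420). The other stock has not moved.

```bash
python3 -c "
from plant import env
print(env.sign_off())"
```

```text
the job is handed in; nothing more can be done
None
```

Both kits are made up and the job is handed in: the final picture shows all five parts upright, one to a compartment, and the rest of the stock where it was; the arm finished at about 30 s of the 134 s limit.

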